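Switch off the melting pot and hold its splash-guard gate ajar

ROBOT

A 6-joint arm with a two-finger parallel gripper is mounted at the origin on the work surface. World frame = base frame: x ahead of the robot, y to its left, z up, the work surface at z = 0. Lengths are in mm, angles in rad, forces in N, time in s.
With the tool pointing down it reaches from about 275 to 1000 mm from the base axis. Payload 8.4 kg.
Tool frame: the origin (TCP) lies midway between the tips of the shut fingers; the grasp point (between the pads) lies 19 mm behind it; y points along the fingers, z is the direction in which the jaws open and shut, and the axes are right-handed (so a half turn about y gives the same grasp; the last joint's range is limited). The gripper opens to 85 mm and grips with 20 to 120 N. Pads are 22 mm wide; open, the fingers measure 114 mm over their backs; the gripper's body (76 mm by 85 mm) begins 54 mm behind the grasp point. The pads swing forward as they close: fully open they stand 13 mm farther back than shut.
Start: joints at [-1.113, 0.353, 1.633, -0, 1.155, -0.002], TCP at [277.355, -560.091, 231.281] pointing down, gripper open.
Joint ranges: [-2.63, 2.63], [-0.92, 2.1], [0.06, 2.66], [-1.3, 4.44], [0, 2.69], [-3.02, 3.02]. Speed limits (rad/s): [2.22, 2.22, 2.79, 3.14, 3.14, 3.14].

INTERFACE

Orientations are given as [roll, pitch, yaw] about the fixed x, y, z axes, in that order (R = Rz(yaw) Ry(pitch) Rx(roll)).
In Python, from rig import r, imaging gives the robot as it stands. The module is installed in compiled form; this text tells all that it offers.
- The arm moves only by the tool send_rows, never from a script. Its argument "series" is a list of rows, each a list of 6 numbers: the shift along the tool's x, y, z in m, then the turn, a rotation vector about the tool's x, y, z in degrees. In form: [[dx, dy, dz, ax, ay, az], ...]. A call has 1 to 8 rows; each row shifts and turns the commanded pose from where the row before left it, along the tool's axes as they then stand; what a row does not reach is not made up. A row lasts 1/10 s, in which the tool goes at most 50 mm and 8.59 degrees, less where a joint would pass 70% of its speed; a pose out of reach is approached as far as the arm can. A call is refused whole if a number of a shift passes 0.05 or a number of a turn 8.59, either way. A call with a gripper value outside its range is refused whole. "gripper" is the opening, from 0 (shut) to 1 (fully open), set as the call begins (left out, the last holds). The fingers move at their own pace and stop on an object; "squeeze" is the grip in N (left out, the last holds). Time passes only in rows, so rows that do not move let the fingers close. It gives the time, the measured TCP pose, the force and the opening at its end, in the units of the state.
- r.sense(): the state, without advancing time (a new reading comes with each control period).
- imaging.grab_frame(name): name is "side" or "top" or "wrist"; returns a dict with "frame" (480x640x3 uint8, red, green, blue), "depth" (480x640 float32, mm along the optical axis (not along the pixel's ray), 0 where there is no reading), "intrinsics" (3x3 intrinsics, pixels), "origin" and "rotation" of the camera in the world. Camera axes: x right, y down, z forward; pixel columns grow to the right and rows downward; lengths in mm; the calibration is good to about 2 mm. The wrist camera is an equidistant fisheye: a pixel r from the principal point sees the ray r / f radians off the axis. A picture is of the moment at which its call begins.
- r.sign_off(): hands the job in, once; it reports no verdict.
The state is a dict: "clock": time; "qpos": joint angles; "qvel": joint speeds; "joint_efforts": joint torques, N m; "eef_pos": TCP position; "tcp_rot": TCP orientation; "contact_force": force on the tool from outside, world axes, zero at the start; "wrist_torque": the same for the moment, N m; "opening": opening from 0.0 (shut) to 1.0 (fully open).
Only numpy, scipy, OpenCV 4.12 (cv2) and the standard library are available. Lean on these libraries where they do the work, as an engineer would, in place of code of your own. Each camera call takes 0.05 s, during which the arm holds its last target.

TASK

First turn the rotary switch on the grey box clockwise until it clicks over to off, so that the melting pot is dead. Then unbolt the splash guard's gate: the barrel bolt sags and has hooked itself on the bent-up lip of its keeper, so lift it by its ball knob while you draw it right back, without wrenching it against the keeper. Swing the gate about 30 degrees open towards the robot and finish while still holding it there against its closing spring, with the tools and metal lying about left where they are.

Things in the scene. Friction and masses are not known exactly. Their poses are not given: they have to be found in the camera images.
- switch_grip (a point): Black rotary switch on a grey steel box (120 x 120 x 60 mm, on the bench): upright bar grip 44 mm long, 14 mm thick, from 20 mm below to 12 mm above this point, over a round 44 mm skirt. The point is on the vertical turning axis, 90 mm above the bench. x runs along the bar, z up; the frame turns with the switch.
- heater_switch (a joint): Switch angle, rad: 0 = heater on, 1.047 (60 degrees) = off, both end stops; grows as the bar turns clockwise seen from above. A sprung detent resists with up to about 0.5 N m in the first half of the turn, then pushes the switch on into off; let go before half-way it springs back to 0.
- bolt_knob (a point): Centre of the barrel bolt's black ball knob, 28 mm diameter, about 208 mm above the bench, on a 9 mm stalk, 52 mm above the axis of the bolt. The bolt is a 16 mm steel rod along the gate's top rail, on the robot's side; its nose is 90 mm from the stalk, away from the hinge. Nothing but the stalk stands higher than 182 mm within 40 mm of the knob.
- bolt (a joint): Draw of the bolt along its length, m: 0 = home in the keeper, 0.045 = fully drawn, towards the gate's hinge; friction about 2 N. A 7 mm deep notch under its nose has dropped over the keeper's lip: unlifted it is stopped at about 0.009. Lifted, the nose is past the lip from 0.025 and out of the keeper from 0.03 on.
- barrel (a joint): Lift of the bolt with its loose back plate, rad: 0 = sagging as found, nose 0.07 below level; 0.07 = level; 0.15 = upper stop. The nose clears the lip from about 0.045 (5 to 6 mm of lift at the ball); 10 mm of lift at the ball brings the bolt about level, and it can be drawn straight back at that height. Lifting takes about 5 N; it falls back when let go.
- barrel_screw (a point): The one screw left in the bolt's back plate, on which the plate and bolt pivot about a level line square to the gate. With the bolt home the ball knob is about 120 mm from it, away from the hinge, and about 53 mm above it.
- gate_hinge (a point): Point of the fixed guard on the gate's vertical hinge axis, 170 mm above the bench (height of the rail's top). y points along the shut gate from the latch to the hinge, x square through the gate away from the robot, z up. The ball knob of the shut and bolted gate is about 257 mm from here along -y and 27 mm along -x.
- gate_leaf (a point): Middle of the top edge of the gate: a framed steel leaf 305 mm wide (hinge axis to free edge), 25 mm thick, rail top 170 mm above the bench. x is square to the leaf, away from the robot when shut; y along it to the hinge.
- gate (a joint): Opening angle of the gate, rad: 0 = shut, grows as its free end swings towards the robot (clockwise seen from above, about gate_hinge), up to 1.3. A spring shuts it, with about 0.65 N m when shut and 1.05 N m at 30 degrees (0.52 rad).
- keeper: Fixed steel keeper on the robot's side of the latch post (post head 215 mm high, its near edge 57 mm from the knob): an upright strap loop, 26 mm wide, that the bolt's nose enters; its edge next to the gate is bent up into a lip 4 mm thick. Origin on the bench under the middle of the gate (axes as gate_hinge); the loop is 180 mm from it along -y, 27 mm along -x, 125 to 197 mm high.
- ladle: Bystander: small dark steel pouring ladle, bowl 72 mm diameter and 35 mm tall, wooden handle; origin under the bowl. To be left alone.
- ingot: Bystander: cast metal ingot 90 x 45 x 28 mm; origin under its middle. To be left alone.
- screwdriver: Bystander: short screwdriver, 120 mm long, with a wooden handle, lying on the bench beside the guard on the latch side. To be left alone.
Mind the look-alikes: they are no part of the job. Of the things shaped like the part that bears switch_grip, the grey one is meant.

How it is judged:
By the outcome, as a careful person would: the job done as asked, in the order asked, and still so for the second after the job is handed in, while the arm keeps its last pose, push and grip.
It also fails if it takes over 58 s, if anything falls off the work surface, if the arm or the gripper's body presses on something with over 40 N, if the wrist force passes 120 N, or if a joint passes its speed limit or range.

## Working session

There is one attempt and no reset: what is moved stays moved. The work goes in short steps, Python scripts to look and compute and a tool call to move; the robot and the scene stay as the last step left them, time stands still between calls to the robot, and variables do not carry over. Pictures are saved under pics/ and viewed, and the job is handed in when it is done.

Besides the shell and the picture viewer there is one more tool, called after ">>>" by a JSON object that holds its "method" and its "body", one argument or row to a line. send_rows: Moves the arm, as the interface text tells. Its arguments: {"type":"object","properties":{"series":{"type":"array","items":{"type":"array","items":{"type":"number"}}},"gripper":{"type":"number"},"squeeze":{"type":"number"}},"required":["series"]}

```bash
mkdir -p pics; python3 - <<'E'
from rig import r, imaging
import cv2,numpy as np
s=r.sense()
for k,v in s.items(): print(k,np.round(v,3))
for n in("side","top","wrist"):
    f=imaging.grab_frame(n); cv2.imwrite(f"pics/{n}0.png",f["frame"][:,:,::-1]); np.savez(f"{n}0.npz",**f)
    print(n,f["intrinsics"].tolist(),np.round(f["origin"],1),np.round(f["rotation"],3).tolist())
E
```

```text
clock 0.0
qpos [-1.113  0.354  1.634  0.     1.155 -0.002]
qvel [0.001 0.    0.002 0.    0.002 0.001]
joint_efforts [-5.0000e-03 -6.0527e+01 -3.4207e+01 -0.0000e+00  9.0000e-03 -0.0000e+00]
eef_pos [ 277.169 -559.661  230.565]
tcp_rot [-1.572  0.    -2.682]
contact_force [-0.155  0.506  0.074]
wrist_torque [-0.011  0.02  -0.042]
opening 0.997
side [[491.10558521018606, 0.0, 318.02815410077625], [0.0, 491.10558521018606, 237.6963899762208], [0.0, 0.0, 1.0]] [ -26.5  981.9 1060.1] [-2.247, 0.014, -2.693]
top [[610.3163417056345, 0.0, 317.61936377111306], [0.0, 610.3163417056345, 236.5376681625512], [0.0, 0.0, 1.0]] [ 204.6  -72.  1914.9] [-2.979, 0.005, -1.58]
wrist [[371.64829954431775, 0.0, 321.39832357269006], [0.0, 371.64829954431775, 239.85091366319355], [0.0, 0.0, 1.0]] [ 354.7 -519.9  374. ] [2.807, 0.001, -1.111]
```

View pics/side0.png

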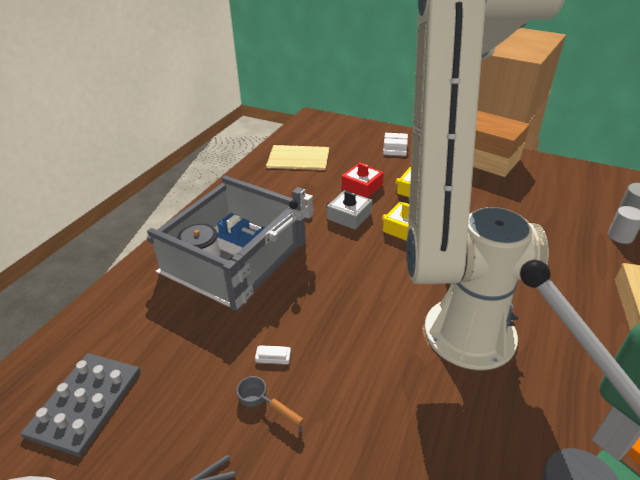

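View pics/top0.png

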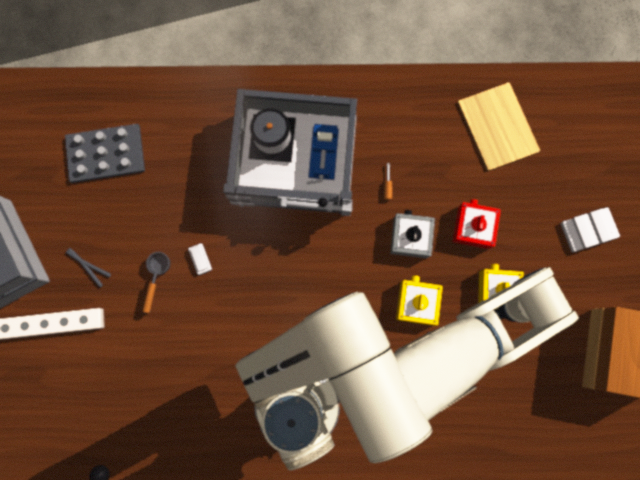

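View pics/wrist0.png

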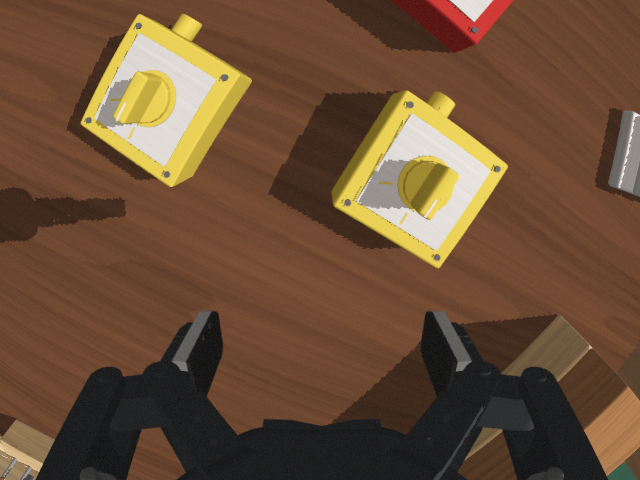

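Side: guard at about (230,245), knob (295,204). Top: switch boxes grey (413,235), red (480,224), yellow (421,301) and (503,288). The only grey body is at (413,235), so that one fits. I'll confirm with an enlarged crop.

```bash
cat > h.py <<'E'
import numpy as np,cv2
from scipy.spatial.transform import Rotation as R
def load(n):
    d=np.load(n,allow_pickle=True); return {k:d[k] for k in d.files}
def Rm(f): return R.from_euler('xyz',f["rotation"]).as_matrix() if np.shape(f["rotation"])==(3,) else f["rotation"]
def cloud(f):
    K=f["intrinsics"];v,u=np.mgrid[:480,:640];d=f["depth"]
    p=np.stack([(u-K[0,2])/K[0,0]*d,(v-K[1,2])/K[1,1]*d,d],-1)
    return p@Rm(f).T+f["origin"]
def proj(f,P):
    K=f["intrinsics"];c=(np.atleast_2d(P)-f["origin"])@Rm(f)
    return c[:,:2]/c[:,2:]*K[0,0]+[K[0,2],K[1,2]]
def fishray(f,u,v):
    K=f["intrinsics"];a=np.array([(u-K[0,2]),(v-K[1,2])])/K[0,0];t=np.hypot(*a)
    d=np.array([*(np.sin(t)*a/t),np.cos(t)]);return Rm(f)@d
E
python3 - <<'E'
from h import *
f=load("top0.npz");P=cloud(f);np.set_printoptions(suppress=True,precision=1)
for u,v in [(413,235),(413,227),(415,233),(400,245),(322,202),(348,210),(232,204),(349,100),(388,195),(150,300)]: print(u,v,P[v,u])
im=f["frame"][:,:,::-1]
a=cv2.resize(im[195:275,370:450],(400,400),interpolation=3)
b=cv2.resize(im[165:225,215:365],(800,320),interpolation=3)
c=load("side0.npz")["frame"][:,:,::-1]
c=cv2.resize(c[170:270,230:390],(640,400),interpolation=3)
cv2.imwrite("pics/c1.png",np.vstack([np.hstack([a,np.zeros((400,400,3),np.uint8)]),b])[:,:800]); cv2.imwrite("pics/c2.png",c)
E
```

```text
413 235 [ 504.1 -352.8   99.6]
413 227 [ 530.2 -355.1   90.4]
415 233 [ 509.2 -358.1  105.3]
400 245 [ 478.8 -317.1   67. ]
322 202 [582.6 -79.2 216. ]
348 210 [ 562.7 -153.7  196.4]
232 204 [624.5 207.2  11.2]
349 100 [ 919.  -165.4  136.8]
388 195 [ 645.3 -289.3   27. ]
150 300 [319.  447.   51.6]
```

View pics/c1.png

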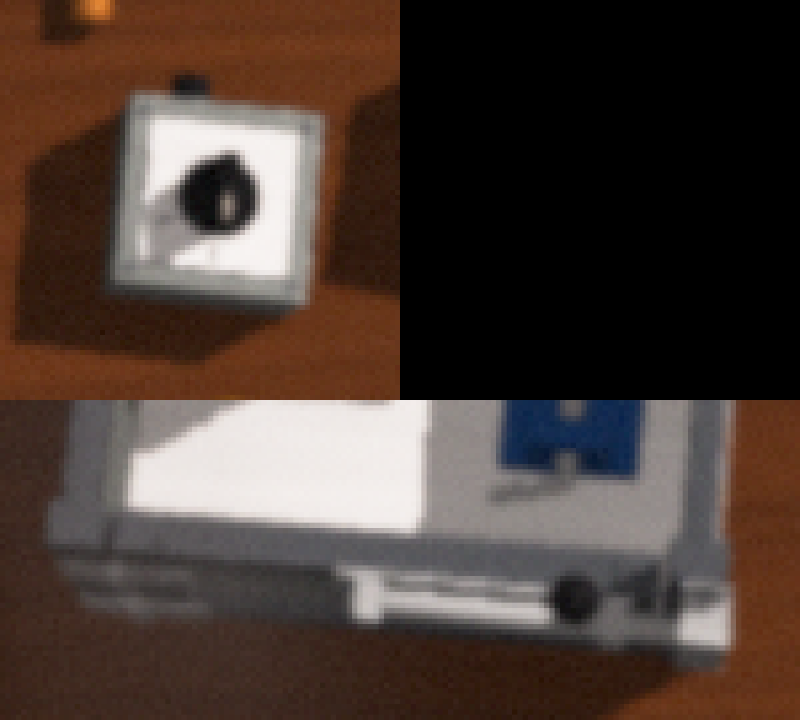

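View pics/c2.png

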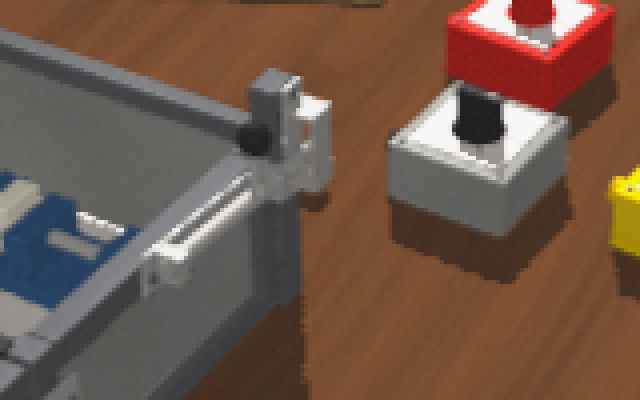

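The crop confirms the grey box (black bar grip, white plate) at top pixel (413,235), about (505,-356). The knob is at top (322,202). I'll move the wrist camera closer to read the bar's angle.

>>> {"method": "send_rows", "body": {
  "series": [
    [-0.032, 0, -0.008, 0, 0, 0],
    [-0.032, 0, -0.008, 0, 0, 0],
    [-0.032, 0, -0.008, 0, 0, 0],
    [-0.032, 0, -0.008, 0, 0, 0],
    [-0.032, 0, -0.008, 0, 0, 0],
    [-0.032, 0, -0.008, 0, 0, 0],
    [0, 0, 0, 0, 0, 0]
  ]
}}

```text
clock: 0.85
eef_pos: [430.5, -429.4, 231.0]
tcp_rot: [-1.571, 0.001, -2.679]
contact_force: [-0.2, -0.2, 0.4]
opening: 1.0
```

```bash
python3 - <<'E'
from rig import r, imaging
from h import *
s=r.sense();print(s["clock"],s["eef_pos"],s["tcp_rot"],s["contact_force"])
f=imaging.grab_frame("wrist"); cv2.imwrite("pics/w1.png",f["frame"][:,:,::-1]); np.savez("w1.npz",**f); print(f["origin"],f["rotation"])
E
```

```text
0.85 [ 430.52216832 -429.44499803  231.0363568 ] [-1.57149589e+00  9.91023910e-04 -2.67892272e+00] [-0.17598642 -0.18116147  0.39801743]
[ 507.8260882  -389.44755918  374.47546987] [ 2.80752934e+00  3.12601375e-04 -1.10833598e+00]
```

View pics/w1.png

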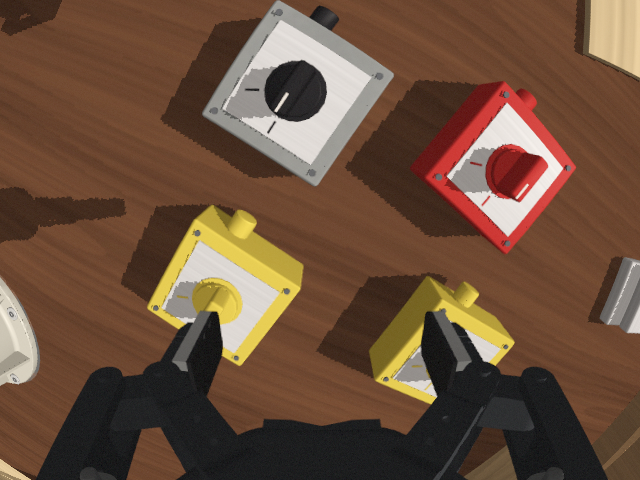

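```bash
python3 - <<'E'
from h import *
f=load("w1.npz");im=f["frame"][:,:,::-1]
cv2.imwrite("pics/w1c.png",cv2.resize(im[0:200,190:400],(630,600),interpolation=3))
E
```

```text
(no output)
```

View pics/w1c.png

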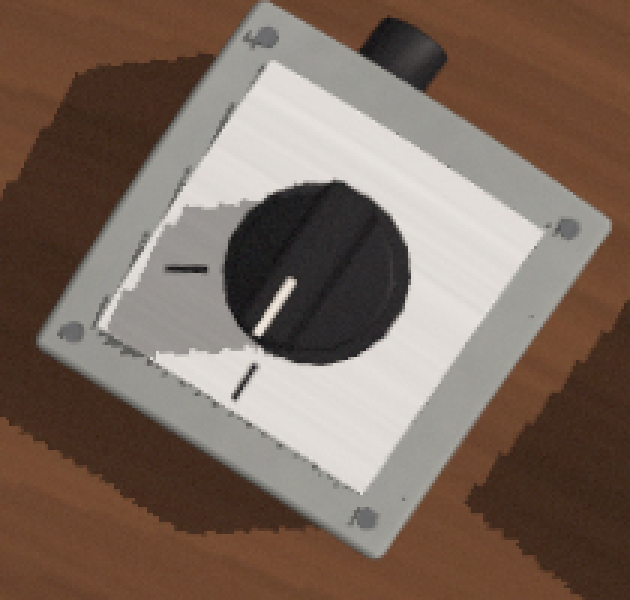

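```bash
python3 - <<'E'
from h import *
f=load("w1.npz");np.set_printoptions(suppress=True,precision=1)
o=f["origin"]
def at(c,z):
    d=fishray(f,c[0]/3+190,c[1]/3); return (o+d*(z-o[2])/d[2])[:2]
C=np.array([at(c,60) for c in [(265,2),(610,225),(378,557),(40,342)]]);print(C,C.mean(0))
for i in range(4):
    d=C[(i+1)%4]-C[i];print(np.hypot(*d),np.degrees(np.arctan2(d[1],d[0])))
a,b=at((292,280),102),at((257,335),102);print("line",a,b,np.degrees(np.arctan2(*(a-b)[::-1])))
for q,z in (((256,366),60.5),((236,399),60.5),((207,269),60.5),((166,268),60.5)): print(at(q,z), np.degrees(np.arctan2(*(C.mean(0)-at(q,z))[::-1])))
# bar edges on top
for q in [(340,182),(378,205),(297,340),(257,335)]: print(at(q,102))
# gate rail fit
t=load("top0.npz");P=cloud(t)
m=(P[...,2]>160)&(P[...,2]<178)&(P[...,0]>540)&(P[...,0]<960)&(abs(P[...,1])<250)
print(m.sum())
v,u=np.where(m);im=t["frame"].copy();im[m]=[255,0,0]
cv2.imwrite("pics/m.png",cv2.resize(im[70:230,200:380,::-1],(720,640)[:2] if 0 else (675,600),interpolation=0))
E
```

```text
[[ 582.6 -312. ]
 [ 567.  -426.8]
 [ 452.1 -411.9]
 [ 467.2 -296.5]] [ 517.2 -361.8]
115.86853105302416 -97.7473540677044
115.87372030123439 172.62175535485946
116.43435511894367 82.56762490170512
116.51154396387663 -7.657652514473991
line [ 511.8 -360. ] [ 496.1 -358.3] -6.368097663948095
[ 486.3 -357.1] -8.688970822685326
[ 475.5 -356. ] -7.930848154424218
[ 505.4 -332.6] -67.98084976665046
[ 501.  -321.8] -67.92111692900806
[ 538.5 -359.7]
[ 537.3 -370.3]
[ 499.1 -367.6]
[ 496.1 -358.3]
2497
```

View pics/m.png

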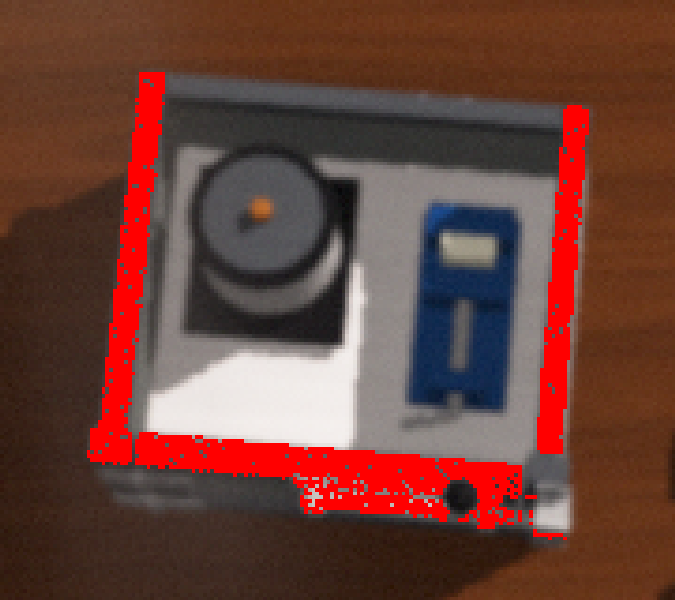

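Grey switch at wrist pixel (296,91): white pointer at the ON tick (272,127), OFF tick at (252,90). Axis ≈ (517.5,-362.3), bar at about -7.6°. Moving over it with the jaws across the bar.

>>> {"method": "send_rows", "body": {
  "series": [
    [-0.036, 0, -0.007, 0, 0, 0],
    [-0.036, 0, -0.007, 0, 0, 0],
    [-0.036, 0, -0.007, 0, 0, 0],
    [0, 0.02, 0, 0, 8.5, 0],
    [0, 0.02, 0, 0, 8.5, 0],
    [0, 0.02, 0, 0, 8.5, 0],
    [0, 0.02, 0, 0, 8.5, 0],
    [0, 0, 0, 0, 0, 0]
  ]
}}

```text
clock: 1.7
eef_pos: [513.3, -364.8, 148.4]
tcp_rot: [-1.573, -0.005, 3.005]
contact_force: [-1.0, -0.1, -0.5]
opening: 1.003
```

```bash
python3 - <<'E'
from rig import r, imaging
from h import *
s=r.sense();print(s["clock"],s["eef_pos"],np.degrees(s["tcp_rot"]),s["qpos"])
f=imaging.grab_frame("wrist"); cv2.imwrite("pics/w2.png",f["frame"][:,:,::-1]); np.savez("w2.npz",**f)
E
```

```text
1.7 [ 513.25570939 -364.83903762  148.41285766] [-90.12043727  -0.2709276  172.17554504] [-6.20157714e-01  4.47926332e-01  1.69015764e+00 -3.99027484e-04
  1.00867243e+00  1.08741963e+00]
```

View pics/w2.png

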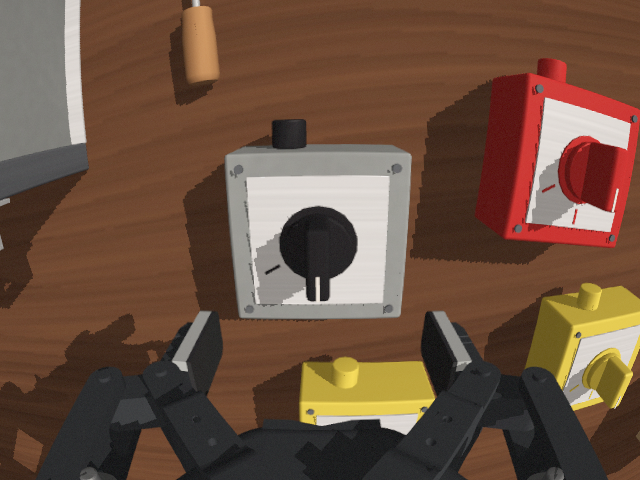

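```bash
python3 - <<'E'
from h import *
f=load("w2.npz");np.set_printoptions(suppress=True,precision=1)
o=f["origin"];print(o)
def at(u,v,z):
    d=fishray(f,u,v); return (o+d*(z-o[2])/d[2])[:2]
print(at(318,300,102),at(308,300,102),at(330,300,102),at(318,282,102))
C=np.array([at(*c,60) for c in [(226,155),(411,153),(400,317),(238,319)]]);print(C,C.mean(0))
def fp(P):
    c=(np.array(P)-o)@Rm(f);t=np.arctan2(np.hypot(*c[:2]),c[2]);return c[:2]/np.hypot(*c[:2])*t*f["intrinsics"][0,0]+f["intrinsics"][:2,2]
print(fp([513.3,-364.8,148.4]),fp([513.3,-364.8,100]),fp([517,-362,102]))
E
```

```text
[ 599.4 -374.5  291.3]
[ 496.9 -358.1] [ 497.7 -352.4] [ 495.9 -365. ] [ 508.4 -359.7]
[[ 583.3 -310.8]
 [ 568.4 -427. ]
 [ 451.  -412. ]
 [ 465.3 -293.4]] [ 517.  -360.8]
[326.7 316.1] [325.7 271.6] [319.9 267.7]
```

>>> {"method": "send_rows", "body": {
  "series": [
    [-0.002, 0.015, -0.002, 0, 0, 0],
    [0, 0.015, 0, 0, 0, 0],
    [0, 0.015, 0, 0, 0, 0],
    [0, 0, 0, 0, 0, 0],
    [0, 0, 0, 0, 0, 0]
  ]
}}

```text
clock: 2.25
eef_pos: [517.6, -363.2, 105.7]
tcp_rot: [-1.571, -0.001, 3.009]
contact_force: [-0.1, -0.4, 0.8]
opening: 0.995
```

>>> {"method": "send_rows", "body": {
  "series": [
    [0, 0.014, -0.002, 0, 0, 0],
    [0, 0.014, 0, 0, 0, 0],
    [0, 0, 0, 0, 0, 0],
    [0, 0, 0, 0, 0, 0]
  ]
}}

```text
clock: 2.65
eef_pos: [517.7, -361.1, 77.6]
tcp_rot: [-1.571, -0.001, 3.008]
contact_force: [-0.3, -0.2, 0.1]
opening: 0.999
```

>>> {"method": "send_rows", "body": {
  "series": [
    [0, 0, 0, 0, 0, 0],
    [0, 0, 0, 0, 0, 0],
    [0, 0, 0, 0, 0, 0],
    [0, 0, 0, 0, 0, 0],
    [0, 0, 0, 0, 0, 0],
    [0, 0, 0, 0, 0, 0],
    [0, 0, 0, 0, 0, 0],
    [0, 0, 0, 0, 0, 0]
  ],
  "gripper": 0,
  "squeeze": 80
}}

```text
clock: 3.45
eef_pos: [518.1, -362.7, 78.9]
tcp_rot: [-1.569, 0.001, 3.008]
contact_force: [-2.1, -5.3, 2.4]
opening: 0.145
```

>>> {"method": "send_rows", "body": {
  "series": [
    [0, 0, 0.001, 0, 4, 0],
    [0, 0, 0, 0, 4, 0],
    [0, 0, 0, 0, 4, 0],
    [0, 0, 0, 0, 4, 0],
    [0, 0, 0, 0, 4, 0],
    [0, 0, 0, 0, 4, 0],
    [0, 0, 0, 0, 4, 0],
    [0, 0, 0, 0, 4, 0]
  ]
}}

```text
clock: 4.25
eef_pos: [517.8, -364.0, 78.9]
tcp_rot: [-1.569, 0.002, 2.447]
contact_force: [-3.5, -8.7, 2.4]
opening: 0.145
```

>>> {"method": "send_rows", "body": {
  "series": [
    [0, 0, 0, 0, 4, 0],
    [0, 0, 0, 0, 4, 0],
    [0, 0, 0, 0, 4, 0],
    [0, 0, 0, 0, 4, 0],
    [0, 0, 0, 0, 4, 0],
    [0, 0, 0, 0, 4, 0],
    [0, 0, 0, 0, 4, 0],
    [0, 0, 0, 0, 0, 0]
  ]
}}

```text
clock: 5.05
eef_pos: [517.0, -364.8, 79.0]
tcp_rot: [-1.568, 0.003, 1.96]
contact_force: [-8.0, -10.6, 3.5]
opening: 0.142
```

>>> {"method": "send_rows", "body": {
  "series": [
    [0, 0, 0, 0, 2, 0],
    [0, 0, 0, 0, 0, 0]
  ]
}}

```text
clock: 5.25
eef_pos: [516.9, -364.8, 78.9]
tcp_rot: [-1.568, 0.003, 1.929]
contact_force: [-7.7, -10.3, 3.4]
opening: 0.144
```

```bash
python3 - <<'E'
from rig import r
s=r.sense();print(s["eef_pos"],s["tcp_rot"],s["wrist_torque"],s["contact_force"])
E
```

```text
[ 516.94478024 -364.79899029   78.91493425] [-1.5679442   0.00341428  1.92887462] [-1.75731387  1.09385729  1.64146072] [ -7.73142848 -10.26148065   3.4375002 ]
```

>>> {"method": "send_rows", "body": {
  "series": [
    [0, 0, 0, 0, -2, 0],
    [0, 0, 0, 0, 0, 0],
    [0, 0, 0, 0, 0, 0],
    [0, 0, 0, 0, 0, 0],
    [0, 0, 0, 0, 0, 0]
  ],
  "gripper": 1
}}

```text
clock: 5.75
eef_pos: [518.0, -362.2, 78.2]
tcp_rot: [-1.571, -0.0, 1.961]
contact_force: [-0.2, 0.0, 0.3]
opening: 0.976
```

>>> {"method": "send_rows", "body": {
  "series": [
    [0, -0.03, 0, 0, 0, 0],
    [0, -0.04, 0, 0, 0, 0],
    [0, -0.05, 0, 0, 0, 0],
    [0, -0.05, 0, 0, 0, 0],
    [0, -0.04, 0, 0, 0, 0],
    [0, 0, 0, 0, 0, 0]
  ]
}}

```text
clock: 6.35
eef_pos: [520.5, -364.0, 295.2]
tcp_rot: [-1.577, 0.009, 1.961]
contact_force: [0.5, 0.4, -0.2]
opening: 0.994
```

```bash
python3 - <<'E'
from rig import r, imaging
from h import *
s=r.sense();print(s["clock"],s["eef_pos"],np.degrees(s["tcp_rot"]),s["qpos"],s["opening"])
f=imaging.grab_frame("wrist"); cv2.imwrite("pics/w3.png",f["frame"][:,:,::-1]); np.savez("w3.npz",**f)
E
```

```text
6.35 [ 520.47753157 -364.01822529  295.24888459] [-90.33018909   0.50767292 112.33499766] [-6.12727989e-01  3.11864889e-01  1.54753860e+00  9.30917542e-05
  1.27161980e+00  2.13899292e+00] 0.9944234267307324
```

View pics/w3.png

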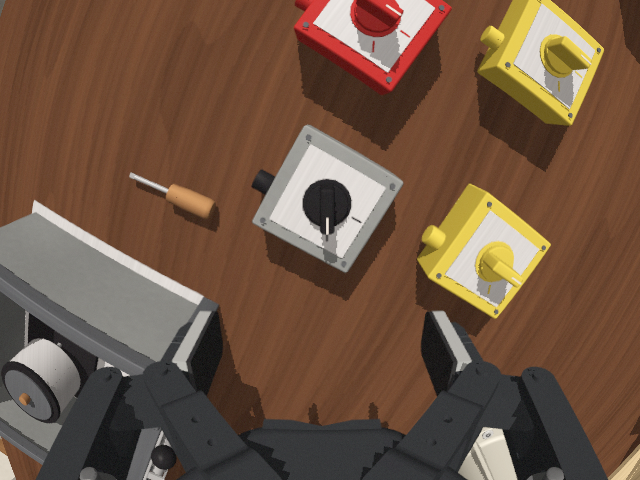

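Pointer (327,225) is turned 60° off the ON tick (357,220); the stop torque confirms OFF. Next I rotate the wrist to unwind the last joint, and fit the gate's direction.

>>> {"method": "send_rows", "body": {
  "series": [
    [0, 0, 0, 0, -8.46, 0],
    [0, 0, 0, 0, -8.46, 0],
    [0, 0, 0, 0, -8.46, 0],
    [0, 0, 0, 0, -8.46, 0],
    [0, 0, 0, 0, -8.46, 0],
    [0, 0, 0, 0, -8.46, 0],
    [0, 0, 0, 0, -8.46, 0],
    [0, 0, 0, 0, -8.46, 0]
  ]
}}

```text
clock: 7.2
eef_pos: [517.3, -361.9, 286.3]
tcp_rot: [-1.573, -0.002, -3.135]
contact_force: [-0.4, -0.6, -0.5]
opening: 1.003
```

>>> {"method": "send_rows", "body": {
  "series": [
    [0, 0, 0, 0, -8.46, 0],
    [0, 0, 0, 0, -8.46, 0],
    [0, 0, 0, 0, -8.46, 0],
    [0, 0, 0, 0, -8.46, 0],
    [0, 0, 0, 0, -8.46, 0],
    [0, 0, 0, 0, -8.46, 0],
    [0, 0, 0, 0, -8.46, 0],
    [0, 0, 0, 0, -8.46, 0]
  ]
}}

```text
clock: 8.0
eef_pos: [517.3, -361.9, 286.3]
tcp_rot: [-1.574, 0.001, -1.954]
contact_force: [-0.0, 0.6, -0.8]
opening: 1.001
```

>>> {"method": "send_rows", "body": {
  "series": [
    [0, 0, 0, 0, -8.46, 0],
    [0, 0, 0, 0, -8.46, 0],
    [0, 0, 0, 0, 0, 0]
  ]
}}

```text
clock: 8.3
eef_pos: [517.4, -361.9, 286.5]
tcp_rot: [-1.573, 0.001, -1.662]
contact_force: [-0.5, 0.1, 0.0]
opening: 1.002
```

```bash
python3 - <<'E'
from h import *
np.set_printoptions(suppress=True,precision=2)
t=load("top0.npz");P=cloud(t)
# top rail of gate: crop columns 140..500 of 3.75x from (200,70)
p=P[183:206,236:340].reshape(-1,3)
m=(p[:,2]>162)&(p[:,2]<176);p=p[m];print(len(p),p[:,2].mean())
# gate front edge by column: use per-y-bin max x (far edge of rail)
b=np.arange(-140,80,8);xs=[];ys=[]
for a in b:
    q=p[(p[:,1]>a)&(p[:,1]<a+8)]
    if len(q)>2: xs.append(np.percentile(q[:,0],97));ys.append(a+4);print(a+4,xs[-1],q[:,0].min())
# side rails
for lo,hi in ((225,245),(340,356)):
    v,u=np.mgrid[90:188,lo:hi];q=P[90:188,lo:hi];mm=(q[...,2]>163)&(q[...,2]<176);q=q[mm]
    c=np.polyfit(q[:,0],q[:,1],1);print("rail",c,np.degrees(np.arctan(c[0])),len(q),q[:,2].mean())
E
```

```text
951 169.4855995704604
-128 616.3250903347981 596.0417323323602
-120 617.4231641488332 592.7533107797683
-112 619.0290713494564 583.0974944665763
-104 619.6484035786023 583.8658870139689
-96 619.3253889377075 583.1844327171065
-88 620.1913730901491 601.047981532268
-80 623.2187374562542 606.8676556458653
-72 620.5111615230314 609.0885966838865
-64 623.1547211875285 584.1417509410179
-56 622.9746037434325 584.9303714876604
-48 626.7129917983781 583.5796915762763
-40 626.7926121580279 585.5607592976879
-32 626.7324943484903 583.2704909136103
-24 625.5386506443721 585.1657320135188
-16 626.8224496350666 584.5273650569236
-8 629.0963084387342 585.314366096441
0 629.8407379870613 584.1437973442376
8 629.5259747154658 585.3863217656051
16 628.964330348101 585.0951745482124
24 632.3628263671143 584.7565196912866
32 634.2588782355319 583.6995720398601
40 632.4544620480399 584.1612710820108
48 632.7868574127834 605.4962445041781
56 635.5953384834798 610.0153159468
64 636.5646250823326 611.3509159761486
72 635.7582240294105 611.5741046544671
80 636.6971479988048 613.4197933585418
rail [ -0.08 239.96] -4.478464716588784 616 169.76980485167365
rail [ -0.1  -87.96] -5.543948634745677 515 169.76381212447004
```

>>> {"method": "send_rows", "body": {
  "series": [
    [-0.041, 0, 0.0055, 0, 0, 0],
    [-0.041, 0, 0.0055, 0, 0, 0],
    [-0.041, 0, 0.0055, 0, 0, 0],
    [-0.041, 0, 0.0055, 0, 0, 0],
    [-0.041, 0, 0.0055, 0, 0, 0],
    [-0.041, 0, 0.0055, 0, 0, 0],
    [-0.041, 0, 0.0055, 0, 0, 0],
    [0, 0, 0, 0, 0, 0]
  ]
}}

```text
clock: 9.1
eef_pos: [583.5, -75.9, 287.3]
tcp_rot: [-1.572, 0.002, -1.666]
contact_force: [-0.8, -0.1, -0.7]
opening: 0.997
```

>>> {"method": "send_rows", "body": {
  "series": [
    [0, 0, 0, 0, 0, 0],
    [0, 0, 0, 0, 0, 0]
  ]
}}

```text
clock: 9.3
eef_pos: [582.8, -81.0, 287.7]
tcp_rot: [-1.572, -0.0, -1.667]
contact_force: [-0.2, -0.4, -0.6]
opening: 1.0
```

```bash
python3 - <<'E'
from rig import r, imaging
from h import *
s=r.sense();print(s["clock"],s["eef_pos"],np.degrees(s["tcp_rot"]),s["qpos"],s["opening"])
f=imaging.grab_frame("wrist"); cv2.imwrite("pics/w4.png",f["frame"][:,:,::-1]); np.savez("w4.npz",**f)
E
```

```text
9.3 [582.76583436 -80.98485888 287.67395637] [-9.00570635e+01 -2.19761055e-02 -9.55073175e+01] [-1.40382629e-01  2.48027574e-01  1.65014843e+00 -4.51062615e-04
  1.24439468e+00 -4.41167785e-02] 0.9995775355906921
```

View pics/w4.png

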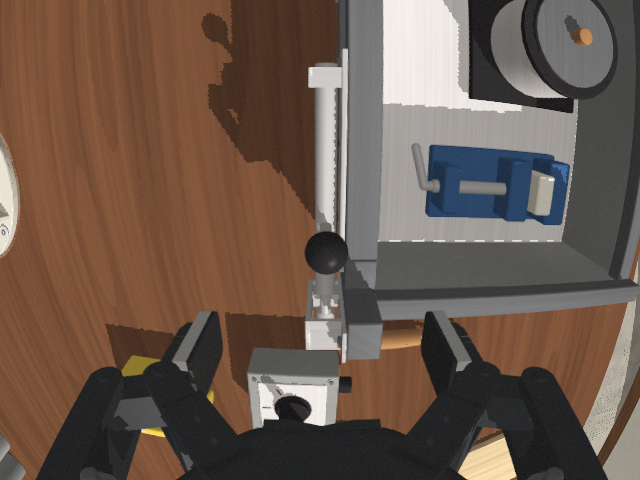

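```bash
python3 - <<'E'
from h import *
f=load("w4.npz");np.set_printoptions(suppress=True,precision=2)
g=cv2.cvtColor(f["frame"],cv2.COLOR_RGB2GRAY);m=(g<45).astype(np.uint8);m[:215]=0;m[290:]=0;m[:,:290]=0;m[:,362:]=0
m=cv2.morphologyEx(m,cv2.MORPH_OPEN,np.ones((7,7)))
c=max(cv2.findContours(m,0,1)[0],key=cv2.contourArea);(u,v),rad=cv2.minEnclosingCircle(c);print(u,v,rad,f["depth"][int(v),int(u)])
o=f["origin"];
def at(u,v,z):
    d=fishray(f,u,v);return o+d*(z-o[2])/d[2]
k=at(u,v,208);print(k, 14/np.sin(rad/f["intrinsics"][0,0]),np.linalg.norm(k-o))
d=f["depth"][int(v),int(u)];ray=fishray(f,u,v);print("by depth",o+ray*(d/(ray@Rm(f)[:,2])+14))
# side cam triangulation
s=load("side0.npz");print("side proj",proj(s,k))
t=load("top0.npz");print("top proj",proj(t,k))
# gate direction: rail edge & boundary at z170
for e in [[(383,30),(378,230)],[(339,2),(343,255)]]:
    a,b=[at(*q,170)[:2] for q in e];print(a,b,np.degrees(np.arctan2(*(a-b)[::-1])))
im=s["frame"][180:230,270:320,::-1];im2=t["frame"][185:220,305:340,::-1]
cv2.imwrite("pics/k.png",np.hstack([cv2.resize(im,(390,390),interpolation=0),cv2.resize(im2,(390,390),interpolation=0)]))
E
```

```text
325.7298278808594 251.72515869140625 21.35678482055664 224.68091
[586.78 -79.92 208.  ] 243.76051767763454 238.97698120575464
by depth [586.78 -79.86 208.15]
side proj [[291.84 204.71]]
top proj [[322.24 201.17]]
[640.48  63.63] [626.07 -81.11] 84.31215346643417
[612.17  86.39] [598.56 -98.43] 85.78653706194685
```

View pics/k.png

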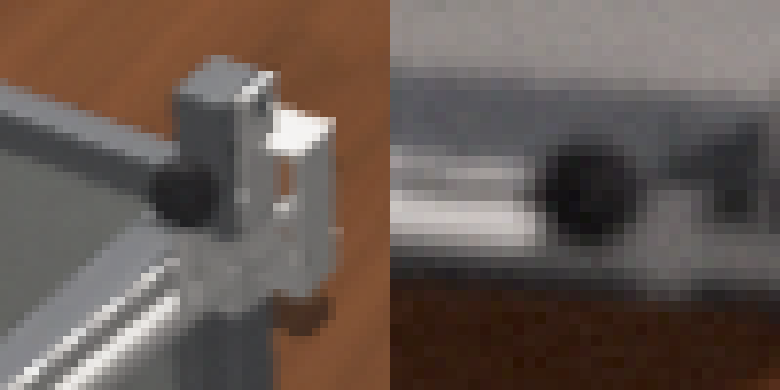

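Wrist picture: knob at (326,252), its ray and depth agree on (586.5,-80,208). Keeper and post are just latchward, clear of jaws closing across the gate. Gate direction is about 85°. Descending over the ball.

>>> {"method": "send_rows", "body": {
  "series": [
    [-0.001, 0.025, 0.0035, 0, 0, 0],
    [0, 0.025, 0, 0, 0, 0],
    [0, 0.02, 0, 0, 0, 0],
    [0, 0.015, 0, 0, 0, 0],
    [0, 0.012, 0, 0, 0, 0],
    [0, 0, 0, 0, 0, 0],
    [0, 0, 0, 0, 0, 0]
  ]
}}

```text
clock: 10.05
eef_pos: [587.1, -79.9, 191.7]
tcp_rot: [-1.57, -0.0, -1.665]
contact_force: [0.4, -0.7, 0.9]
opening: 0.999
```

```bash
python3 - <<'E'
from rig import r, imaging
from h import *
s=r.sense();print(s["clock"],s["eef_pos"],np.degrees(s["tcp_rot"]),s["opening"],s["contact_force"])
f=imaging.grab_frame("wrist"); cv2.imwrite("pics/w5.png",f["frame"][:,:,::-1]); np.savez("w5.npz",**f)
E
```

```text
10.05 [587.05825909 -79.92109111 191.70102783] [-8.99740099e+01 -5.01002252e-04 -9.54082780e+01] 0.9994481243460701 [ 0.40733657 -0.68600083  0.85930437]
```

View pics/w5.png

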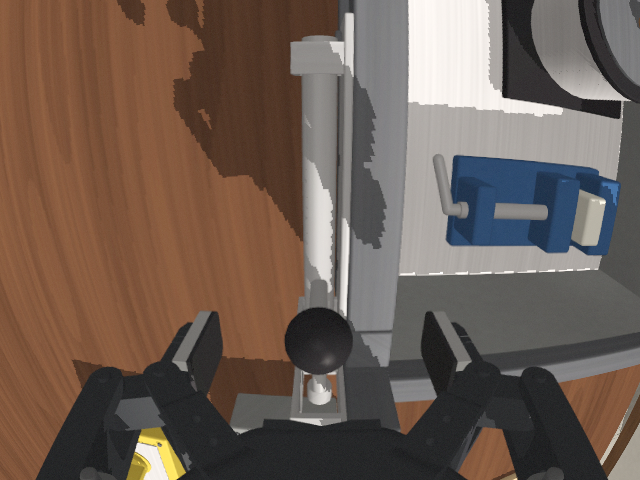

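The ball (319,341) is centred between the pads (196 and 446). Closing.

>>> {"method": "send_rows", "body": {
  "series": [
    [0, 0, 0, 0, 0, 0],
    [0, 0, 0, 0, 0, 0],
    [0, 0, 0, 0, 0, 0],
    [0, 0, 0, 0, 0, 0],
    [0, 0, 0, 0, 0, 0],
    [0, 0, 0, 0, 0, 0],
    [0, 0, 0, 0, 0, 0]
  ],
  "gripper": 0,
  "squeeze": 60
}}

```text
clock: 10.8
eef_pos: [585.9, -79.6, 191.8]
tcp_rot: [-1.572, -0.0, -1.664]
contact_force: [-5.2, 0.4, 7.3]
opening: 0.289
```

>>> {"method": "send_rows", "body": {
  "series": [
    [-0.0008, -0.002, 0, 0, 0, 0],
    [-0.0008, -0.002, 0, 0, 0, 0],
    [-0.0008, -0.002, 0, 0, 0, 0],
    [-0.0008, -0.002, 0, 0, 0, 0],
    [-0.0008, -0.002, 0, 0, 0, 0],
    [0, -0.001, 0, 0, 0, 0],
    [0, 0, 0, 0, 0, 0],
    [0, 0, 0, 0, 0, 0]
  ]
}}

```text
clock: 11.6
eef_pos: [586.3, -75.2, 201.8]
tcp_rot: [-1.573, 0.001, -1.665]
contact_force: [-5.1, 1.6, -5.0]
opening: 0.294
```

Lifted 10 mm with a 5 N load, as expected. Drawing.

>>> {"method": "send_rows", "body": {
  "series": [
    [-0.002, 0, 0, 0, 0, 0],
    [-0.002, 0, 0, 0, 0, 0],
    [-0.002, 0, 0, 0, 0, 0],
    [-0.002, 0, 0, 0, 0, 0],
    [-0.002, 0, 0, 0, 0, 0],
    [-0.002, 0, 0, 0, 0, 0],
    [0, 0, 0, 0, 0, 0]
  ]
}}

```text
clock: 12.3
eef_pos: [587.5, -63.5, 201.9]
tcp_rot: [-1.573, -0.0, -1.664]
contact_force: [-4.9, -0.9, -4.2]
opening: 0.295
```

>>> {"method": "send_rows", "body": {
  "series": [
    [-0.004, 0, 0, 0, 0, 0],
    [-0.004, 0, 0, 0, 0, 0],
    [-0.004, 0, 0, 0, 0, 0],
    [-0.004, 0, 0, 0, 0, 0],
    [-0.004, 0, 0, 0, 0, 0],
    [-0.004, 0, 0, 0, 0, 0],
    [-0.004, 0, 0, 0, 0, 0],
    [0, 0, 0, 0, 0, 0]
  ]
}}

```text
clock: 13.1
eef_pos: [590.2, -35.3, 201.8]
tcp_rot: [-1.572, 0.0, -1.664]
contact_force: [-4.2, 2.1, -7.8]
opening: 0.292
```

>>> {"method": "send_rows", "body": {
  "series": [
    [-0.002, 0, 0, 0, 0, 0],
    [-0.002, 0, 0, 0, 0, 0],
    [-0.001, 0, 0, 0, 0, 0],
    [0, 0, 0, 0, 0, 0]
  ]
}}

```text
clock: 13.5
eef_pos: [590.6, -30.9, 201.9]
tcp_rot: [-1.572, -0.0, -1.664]
contact_force: [-5.3, -0.2, -5.4]
opening: 0.292
```

>>> {"method": "send_rows", "body": {
  "series": [
    [-0.001, 0, 0, 0, 0, 0],
    [0, 0, 0, 0, 0, 0],
    [0, 0, 0, 0, 0, 0]
  ]
}}

```text
clock: 13.8
eef_pos: [590.7, -30.0, 201.9]
tcp_rot: [-1.572, -0.0, -1.665]
contact_force: [-6.0, -1.6, -5.8]
opening: 0.294
```

```bash
python3 - <<'E'
from rig import r, imaging
from h import *
s=r.sense();print(s["clock"],s["eef_pos"],s["contact_force"])
f=imaging.grab_frame("wrist"); cv2.imwrite("pics/w6.png",f["frame"][:,:,::-1]); np.savez("w6.npz",**f)
E
```

```text
13.8 [590.73546347 -30.00697269 201.91703256] [-5.9742482  -1.63340763 -5.80368359]
```

View pics/w6.png

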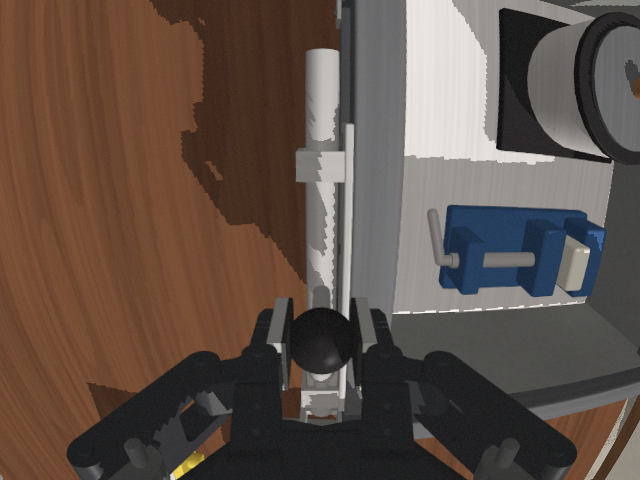

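>>> {"method": "send_rows", "body": {
  "series": [
    [-0.0015, 0, 0, 0, 0, 0],
    [0, 0, 0, 0, 0, 0],
    [0, 0, 0, 0, 0, 0]
  ]
}}

```text
clock: 14.15
eef_pos: [590.8, -29.5, 202.4]
tcp_rot: [-1.572, -0.002, -1.664]
contact_force: [-7.5, -4.9, -1.2]
opening: 0.29
```

The last 1 mm met the stop (5 N), and the picture shows the bolt's tail well out of its guide at (322,55), so it is fully drawn. Swinging the gate about the hinge at ≈(636,174), 2° per row.

>>> {"method": "send_rows", "body": {
  "series": [
    [-0.0005, 0, -0.0072, 0, 2, 0],
    [-0.001, 0, -0.0072, 0, 2, 0],
    [-0.001, 0, -0.0072, 0, 2, 0],
    [-0.001, 0, -0.0072, 0, 2, 0],
    [0, 0, 0, 0, 0, 0]
  ]
}}

```text
clock: 14.65
eef_pos: [564.3, -21.1, 202.9]
tcp_rot: [-1.568, -0.0, -1.804]
contact_force: [2.1, -2.3, -4.8]
opening: 0.293
```

>>> {"method": "send_rows", "body": {
  "series": [
    [-0.001, 0, -0.0072, 0, 2, 0],
    [-0.001, 0, -0.0072, 0, 2, 0],
    [-0.001, 0, -0.0072, 0, 2, 0],
    [-0.001, 0, -0.0072, 0, 2, 0],
    [-0.001, 0, -0.0072, 0, 2, 0],
    [-0.001, 0, -0.0072, 0, 2, 0],
    [0, 0, 0, 0, 0, 0]
  ]
}}

```text
clock: 15.35
eef_pos: [525.3, -1.6, 202.8]
tcp_rot: [-1.569, 0.0, -2.013]
contact_force: [2.1, -4.9, -5.4]
opening: 0.292
```

>>> {"method": "send_rows", "body": {
  "series": [
    [-0.001, 0, -0.0072, 0, 2, 0],
    [-0.001, 0, -0.0072, 0, 2, 0],
    [-0.001, 0, -0.0072, 0, 2, 0],
    [-0.001, 0, -0.0072, 0, 2, 0],
    [-0.001, 0, -0.0072, 0, 2, 0],
    [0, 0, 0, 0, 0, 0],
    [0, 0, 0, 0, 0, 0]
  ]
}}

```text
clock: 16.05
eef_pos: [496.8, 20.3, 202.6]
tcp_rot: [-1.569, 0.001, -2.186]
contact_force: [2.9, -4.1, -6.0]
opening: 0.294
```

```bash
python3 - <<'E'
from rig import r, imaging
from h import *
s=r.sense();print(s["clock"],s["eef_pos"],np.degrees(s["tcp_rot"]),s["contact_force"])
H=np.array([636.2,173.6]);v=s["eef_pos"][:2]-H;v0=np.array([590.8,-29.5])-H
print(np.hypot(*v),np.hypot(*v0),np.degrees(np.arctan2(v0[1],v0[0])-np.arctan2(v[1],v[0])))
for n in("wrist","top","side"):
    f=imaging.grab_frame(n); cv2.imwrite(f"pics/{n}7.png",f["frame"][:,:,::-1]); np.savez(f"{n}7.npz",**f)
E
```

```text
16.05 [496.83116488  20.25180846 202.59963903] [-8.99084707e+01  3.86551173e-02 -1.25243888e+02] [ 2.92386718 -4.08439623 -5.97324343]
207.2180977883044 208.11239751634213 29.665313379265932
```

View pics/wrist7.png

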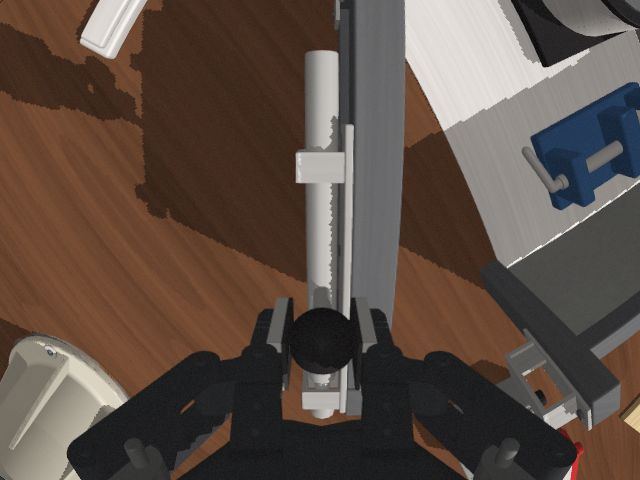

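View pics/side7.png

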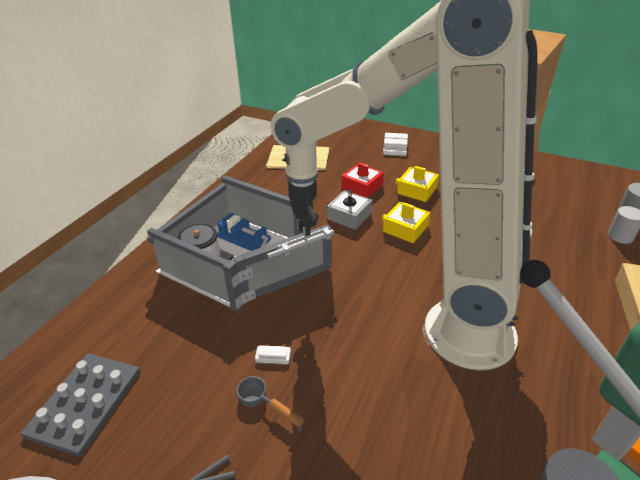

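View pics/top7.png

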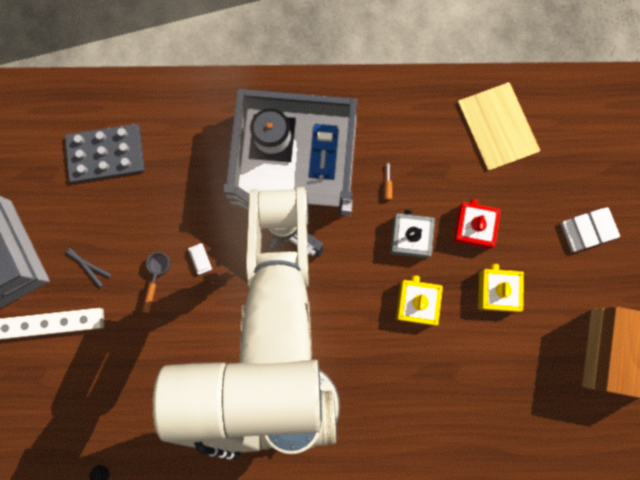

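Wrist and side pictures: the gate is open with the leaf still parallel to the gripper, the ball held at (322,340) and the bolt drawn. The bystanders are where they were (ladle (157,263), ingot (200,259), screwdriver (388,182) in top). I'll hold briefly and recheck before handing in.

>>> {"method": "send_rows", "body": {
  "series": [
    [0, 0, 0, 0, 0, 0],
    [0, 0, 0, 0, 0, 0],
    [0, 0, 0, 0, 0, 0],
    [0, 0, 0, 0, 0, 0],
    [0, 0, 0, 0, 0, 0],
    [0, 0, 0, 0, 0, 0],
    [0, 0, 0, 0, 0, 0],
    [0, 0, 0, 0, 0, 0]
  ]
}}

```text
clock: 17.0
eef_pos: [496.0, 20.6, 202.3]
tcp_rot: [-1.57, 0.0, -2.188]
contact_force: [4.3, -3.0, -7.3]
opening: 0.293
```

```bash
python3 - <<'E'
from h import *
a=load("side7.npz")["frame"][180:240,310:390,::-1]
b=load("top7.npz")["frame"][205:265,380:460,::-1]
cv2.imwrite("pics/sw.png",np.hstack([cv2.resize(a,(400,300),interpolation=3),cv2.resize(b,(400,300),interpolation=3)]))
E
```

```text
(no output)
```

View pics/sw.png

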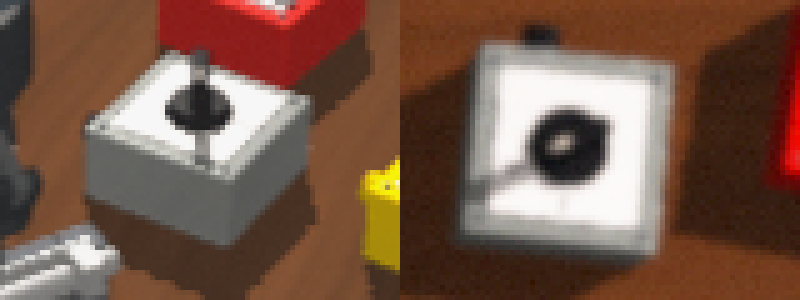

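The switch is still at OFF: the bar has turned, and the ON tick is bare at (565,210) in the crop. The hold is steady.

```bash
python3 -c "
from rig import r
print(r.sign_off())"
```

```text
the job is handed in; nothing more can be done
None
```

The job is handed in, at about 17 s on the clock. The gate is held open at about 30° with the bolt drawn.

- **Switch:** I turned the grey box's switch 60° clockwise. It came up against the end stop (about 1.6 N m measured there), and the last pictures show it still at OFF.
- **Bolt:** I lifted it 10 mm by the ball with a load of about 5 N and drew it back about 45 mm. It slid past the hook point without catching and met the end stop at about 5 N.
- **Gate:** I swung it about its hinge to roughly 29.7° by arm position (30° by tool yaw). The gripper still holds the ball at 60 N, with side forces of about 5 N against the spring. The pose moved less than 1 mm over the last 0.8 s.
- **Bystanders:** the ladle, ingot and screwdriver look unmoved in the before and after pictures.

The camera estimates of the knob's position disagreed by about 2–3 mm. I used the wrist camera's value, and it fitted the grasp. No check failed.

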